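Sweep the loose caps into the scrap pan

ROBOT

A 7-joint arm with a two-finger parallel gripper is mounted at the origin on a cart in front of the work surface, level with it; the furniture and walls round the work are solid. World frame = base frame: x ahead of the robot, y to its left, z up, the work surface at z = 0. Lengths are in m, angles in rad, forces in N, time in s.
With the tool pointing down it reaches from about 0.425 to 0.95 m from the base axis. Payload 4.7 kg.
Tool frame: the origin (TCP) lies between the finger pads; the fingertips stand 25 mm ahead of it and the grasp point (between the pads) lies 6 mm ahead of it (env.tip_extent is the distance from the TCP to the fingertips, in m); x points along the fingers, y is the direction in which the jaws open and shut, and the axes are right-handed (so a half turn about x gives the same grasp; the last joint's range is limited). The gripper opens to 85 mm and grips with 20 to 120 N. Pads are 22 mm wide; open, the fingers measure 114 mm over their backs; the gripper's body (76 mm by 85 mm) begins 54 mm behind the grasp point. The pads swing forward as they close: fully open they stand 13 mm farther back than shut.
Start: joints at [-1.147, 0.469, -0.049, 1.532, 0.024, 1.141, -0.082], TCP at [0.295, 0.607, 0.256] pointing down, gripper open.
Joint ranges: [-2.59, 2.59], [-0.33, 1.99], [-1.39, 1.29], [0.1, 2.45], [-1.04, 4.18], [0.21, 1.99], [-2.66, 2.66]. Speed limits (rad/s): [2.57, 2.57, 3.14, 3.14, 3.14, 3.14, 3.14].

INTERFACE

Orientations are given as a unit quaternion [x, y, z, w].
In Python, from cell import env gives the robot as it stands.
- The arm moves only by the tool step_arm, never from a script. Its argument "moves" is a list that holds one entry, the list of rows, each a list of 7 numbers: the closure, from 0 (fully open) to 1 (shut), then the shift along the tool's x, y, z in mm, then the turn, a rotation vector about the tool's x, y, z in rad. A call has 1 to 8 rows; each row shifts and turns the pose as measured when the row begins, along the tool's axes as they then stand; what a row does not reach is not made up. A row lasts 1/10 s, in which the tool goes at most 50 mm and 8.59 degrees, less where a joint would pass 70% of its speed; a pose out of reach is approached as far as the arm can. A call with a gripper value outside its range is refused whole. The fingers move at their own pace and stop on an object; the grip force is fixed at half the most. Time passes only in rows, so rows that do not move let the fingers close. It gives the time, the measured TCP pose, the force and the opening at its end, in the units of the state.
- env.get_state(): the state, without advancing time (a new reading comes with each control period).
- env.grab_frame(name): name is "side" or "top"; returns a dict with "pixels" (400x640x3 uint8, red, green, blue), "camera_matrix" (3x3 intrinsics, pixels), "R" (3x3) and "t" (3): a world point X has camera coordinates R X + t. Camera axes: x right, y down, z forward; pixel columns grow to the right and rows downward; lengths in m; the calibration is good to about 2 mm. A picture is of the moment at which its call begins. There is no depth.
- env.hand_in(): hands the job in, once; it reports no verdict.
Trained networks look in the newest picture that a camera, given by its name, has taken for a name from the list of things; names that differ only in an ending like _2 or _b are one class to them, and where a whole thing is asked for, a point or a joint stands for the part that bears it (a point fixed in the world has none). Each returns a list of dicts, best first, with "conf" (0 to 1); they miss things now and then, are a little off and sometimes report something else, mostly with a low value. They report only what shows in the picture. A call takes as long as a camera call.
- env.outline_of(camera, target): "region" (400x640 bool, what is visible of it) and "bbox" ([centre column, centre row, width, height] in pixels, round what is visible of it).
- env.place_of(camera, target): "uv" ([column, row] in pixels: a listed point, or the origin of a listed thing).
The state is a dict: "time_s": time; "q": joint angles; "dq": joint speeds; "joint_efforts": joint torques, N m; "eef_pos": TCP position; "tool_rot": TCP orientation; "wrist_force": force on the tool from outside, world axes, zero at the start; "wrist_torque": the same for the moment, N m; "gripper_width": finger opening in m.
Only numpy, scipy, OpenCV 4.12 (cv2) and the standard library are available. Lean on these libraries where they do the work, as an engineer would, in place of code of your own. Each camera call takes 0.05 s, during which the arm holds its last target.

TASK

Clear the three loose bottle caps off the work table: push them along the table with the fingers and through the open side of the low steel scrap pan, until all three lie flat and wholly inside it. Only slide the caps, never pick them up, tip them on edge or stack them, and leave the salt shaker, the syrup jar and the nail brush where they stand.

Things in the scene. Friction and masses are not known exactly. Their poses are not given: they have to be found in the camera images.
- scrap_pan: low steel pan, fixed, 170 (x) by 236 mm (y). Origin: centre of underside; x runs from the open side (the mouth, facing roughly to the robot's right) to the back wall, z up. A lip bevelled from the table at x=-85 mm rises to the 2 mm floor at x=-65. Side walls from x=-71 to the 3 mm back wall ending at x=+85, rims 29 mm high, 224 mm clear between the rims. A handle juts 30 mm out behind
- cap_0_center (a point): centre (half-way up, 7 mm above the underside) of one of three alike loose white plastic screw caps off bottles, a round disc 42 mm across and 14 mm high, about 13 g, lying flat on the table to the right of the pan; z axis up
- cap_1_center (a point): centre (half-way up, 7 mm above the underside) of one of three alike loose white plastic screw caps off bottles, a round disc 42 mm across and 14 mm high, about 13 g, lying flat on the table to the right of the pan; z axis up
- cap_2_center (a point): centre (half-way up, 7 mm above the underside) of one of three alike loose white plastic screw caps off bottles, a round disc 42 mm across and 14 mm high, about 13 g, lying flat on the table to the right of the pan; z axis up
- shaker_center (a point): centre (45 mm up) of a loose salt shaker, 44 mm across, 90 mm high, upright at the far side of the work; a bystander
- jar_center (a point): centre (37 mm up) of a loose small square jar of amber syrup, 37 x 46 x 74 mm, upright at the far side of the work; a bystander
- brush_center (a point): centre (11 mm up) of a loose nail brush, 30 x 85 mm and 22 mm high, lying at the far side of the work; its long side is its y axis; a bystander

How it is judged:
At the end, for the whole second after the job is handed in: All three caps lie flat and at rest inside the pan: each cap's centre is more than 25 mm behind the front edge of the lip (pan x over -60 mm), between the side walls and in front of the back wall, and less than 20 mm above the pan's underside (x of cap_0_center in the frame of scrap_pan between -0.06 and 0.085 m and y of cap_0_center in the frame of scrap_pan between -0.115 and 0.115 m and z of cap_0_center in the frame of scrap_pan between 0 and 0.02 m and linear speed of each of cap_0, cap_1, cap_2 below 0.02 m/s and x of cap_1_center in the frame of scrap_pan between -0.06 and 0.085 m and y of cap_1_center in the frame of scrap_pan between -0.115 and 0.115 m and z of cap_1_center in the frame of scrap_pan between 0 and 0.02 m and x of cap_2_center in the frame of scrap_pan between -0.06 and 0.085 m and y of cap_2_center in the frame of scrap_pan between -0.115 and 0.115 m and z of cap_2_center in the frame of scrap_pan between 0 and 0.02 m); the robot touches nothing.
It fails at once if a cap is lifted, tipped up on edge or stacked on another (its centre over 20 mm above the table) (height (world z) of any of cap_0_center, cap_1_center, cap_2_center above 0.02 m).
It fails at once if the salt shaker, the jar or the nail brush is moved (more than 15 mm) (distance of any of shaker_center, jar_center, brush_center from where it was at the start of the episode above 0.015 m).
It also fails if it takes over 72 s, if anything falls off the work surface, if the arm or the gripper's body presses on something with over 40 N, if the wrist force passes 120 N, or if a joint passes its speed limit or range.

## Working session

There is one attempt and no reset: what is moved stays moved. The work goes in short steps, Python scripts to look and compute and a tool call to move; the robot and the scene stay as the last step left them, time stands still between calls to the robot, and variables do not carry over. Pictures are saved under pics/ and viewed, and the job is handed in when it is done.

Besides the shell and the picture viewer there is one more tool, called in YAML: its name, and indented under it one key for each argument. step_arm: Moves the arm, as the interface text tells. Its arguments: {"type":"object","properties":{"moves":{"type":"array","items":{"type":"array","items":{"type":"array","items":{"type":"number"}}}}},"required":["moves"]}

```bash
mkdir -p pics; ls; cat > h.py <<'E'
import numpy as np, cv2
from cell import env
def ray(f,uv,z):
    K=np.array(f["camera_matrix"]);R=np.array(f["R"]);t=np.array(f["t"])
    d=R.T@np.linalg.solve(K,[uv[0],uv[1],1]);c=-R.T@t
    return c+d*(z-c[2])/d[2]
def proj(f,X):
    p=np.array(f["camera_matrix"])@(np.array(f["R"])@np.array(X)+np.array(f["t"]));return p[:2]/p[2]
def save(f,n): cv2.imwrite(f"pics/{n}.png",cv2.cvtColor(np.array(f["pixels"]),cv2.COLOR_RGB2BGR))
E
python3 - <<'E'
from h import *
s=env.get_state();print({k:np.round(v,3) for k,v in s.items()})
for c in("top","side"):
    f=env.grab_frame(c);save(f,c+"0")
    for n,z in(("cap_0_center",.007),("shaker_center",.045),("jar_center",.037),("brush_center",.011),("scrap_pan",0)):
        for d in env.place_of(c,n): print(c,n,round(d["conf"],2),np.round(d["uv"],1),np.round(ray(f,d["uv"],z),3))
E
```

```text
pics
{'time_s': np.float64(0.0), 'q': array([-1.147,  0.469, -0.049,  1.534,  0.024,  1.141, -0.082]), 'dq': array([-0.001,  0.001, -0.001,  0.001,  0.001,  0.   , -0.001]), 'joint_efforts': array([ 1.0000e-03, -5.1030e+01, -4.6000e-02, -2.3771e+01,  1.1000e-02,
        8.0000e-03, -0.0000e+00]), 'eef_pos': array([0.295, 0.607, 0.255]), 'tool_rot': array([ 0.158,  0.689, -0.159,  0.689]), 'wrist_force': array([0.119, 0.553, 0.137]), 'wrist_torque': array([ 0.016,  0.013, -0.043]), 'gripper_width': np.float64(0.085)}
top cap_0_center 0.57 [347.8 199.6] [ 0.609 -0.102  0.007]
top shaker_center 0.76 [320.8 126.3] [ 0.771 -0.043  0.045]
top jar_center 0.78 [251.  135.1] [0.755 0.115 0.037]
top jar_center 0.46 [364.9 236.5] [ 0.522 -0.134  0.037]
top brush_center 0.7 [411.6 137.3] [ 0.752 -0.253  0.011]
top scrap_pan 0.75 [248.3 254.8] [0.489 0.125 0.   ]
side cap_0_center 0.84 [317.1 235.8] [ 0.594 -0.093  0.007]
side shaker_center 0.7 [394.6 206. ] [ 0.762 -0.054  0.045]
side jar_center 0.84 [374.6 166.6] [0.75  0.11  0.037]
side brush_center 0.62 [410.9 290. ] [ 0.751 -0.249  0.011]
side scrap_pan 0.65 [270.7 179.3] [0.495 0.126 0.   ]
```

View pics/top0.png

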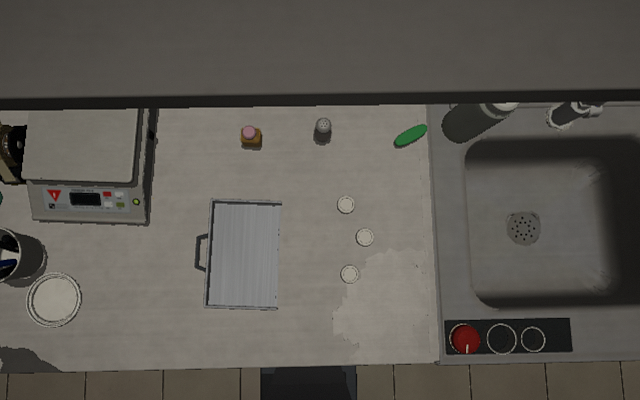

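View pics/side0.png

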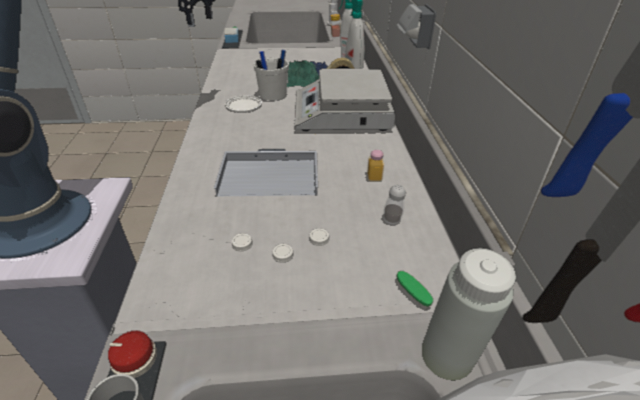

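The top view shows the caps at about (345,204), (364,237) and (349,274). The pan mouth is at column ~280, rows 203–308. The side view agrees.

```bash
python3 - <<'E'
from h import *
for c,roi in(("top",(325,190,385,290)),("side",(225,222,335,268))):
    f=env.grab_frame(c);im=np.array(f["pixels"]);g=im.min(2)
    for th in (175,190,205):
        m=np.zeros_like(g);x0,y0,x1,y1=roi;m[y0:y1,x0:x1]=(g[y0:y1,x0:x1]>th)*255
        n,l,st,ce=cv2.connectedComponentsWithStats(m)
        for i in range(1,n):
            if st[i,4]>40: print(c,th,st[i,:].tolist(),np.round(ce[i],1),np.round(ray(f,st[i,:2]+st[i,2:4]/2-.5,.012),3))
    o=env.outline_of(c,"scrap_pan")
    for d in o[:1]:
        r=np.array(d["region"]).astype(np.uint8);cs,_=cv2.findContours(r,0,2)
        k=max(cs,key=cv2.contourArea);print(d["conf"],d["bbox"],cv2.approxPolyDP(k,5,True)[:,0].tolist())
    for n in("cap_0","cap_1_center"):
        for d in env.outline_of(c,n): print(n,d["conf"],np.round(d["bbox"],1),np.round(ray(f,d["bbox"][:2],.007),3))
f=env.grab_frame("top")
for uv in((283,204),(279,308)): print(ray(f,uv,0))
cv2.imwrite("pics/z.png",cv2.resize(np.array(f["pixels"])[180:320,190:390,::-1],None,fx=4,fy=4,interpolation=2))
E
```

```text
Traceback (most recent call last):
ValueError: it knows: brush_center, cap_0_center, cap_1_center, cap_2_center, jar_center, scrap_pan, shaker_center
```

```bash
python3 - <<'E'
from h import *
for c in("top","side"):
    f=env.grab_frame(c)
    for d in env.outline_of(c,"scrap_pan")[:1]:
        r=np.array(d["region"]).astype(np.uint8);cs,_=cv2.findContours(r,0,2)
        k=max(cs,key=cv2.contourArea);print(d["conf"],d["bbox"],cv2.approxPolyDP(k,5,True)[:,0].tolist())
    for d in env.outline_of(c,"cap_0_center"): print(c,d["conf"],np.round(d["bbox"],1),np.round(ray(f,d["bbox"][:2],.007),3))
f=env.grab_frame("top")
for uv in((283,204),(279,308)): print(ray(f,uv,0))
cv2.imwrite("pics/z.png",cv2.resize(np.array(f["pixels"])[180:320,190:390,::-1],None,fx=4,fy=4,interpolation=2))
E
```

```text
0.66 [238.6, 255.9, 86.3, 109.6] [[212, 199], [208, 232], [196, 237], [194, 267], [204, 273], [203, 306], [275, 310], [280, 202]]
top 0.77 [347.1 204.4  16.8  18.8] [ 0.598 -0.1    0.007]
0.78 [265.2, 173.7, 105.6, 49.0] [[316, 153], [227, 151], [215, 191], [314, 194]]
side 0.7 [374.8 165.8  20.5  32.6] [0.763 0.159 0.007]
side 0.61 [318.8 237.9  21.   17.1] [ 0.597 -0.099  0.007]
[0.60256138 0.04612626 0.        ]
[0.37021344 0.05727573 0.        ]
```

View pics/z.png

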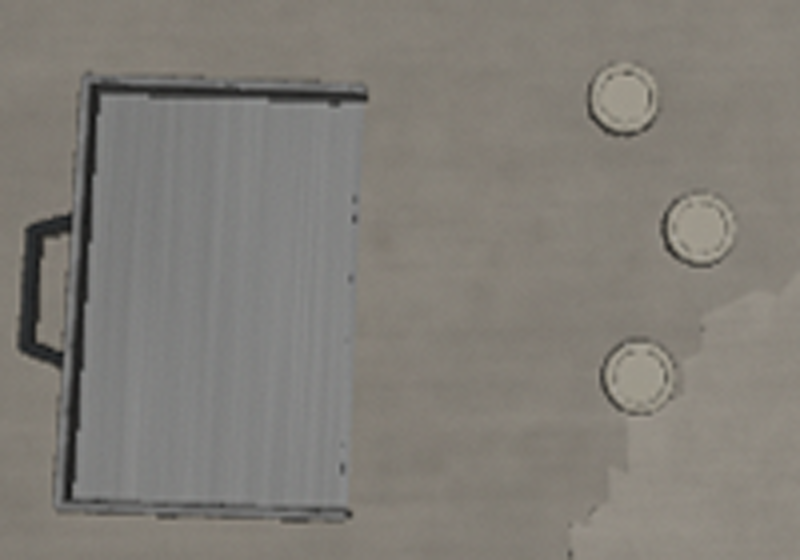

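```bash
cat >> h.py <<'E'
from scipy.spatial.transform import Rotation as Rn
PX=np.array([0.048,0.9988]);PY=np.array([-0.9988,0.048])
E
python3 - <<'E'
from h import *
f=env.grab_frame("top")
def z(a,b):return (a/4+190-.375,b/4+180-.375)
P={n:ray(f,z(*p),h)[:2] for n,p,h in(("c0",(624,99),.007),("c1",(700,229),.007),("c2",(639,377),.007),("rimBackFar",(86,75),.029),("rimBackNear",(58,513),.029),("rimFrontFar",(366,92),.029),("rimFrontNear",(350,514),.029),("lipfar",(362,102),.0),("lipnear",(346,503),.0))}
for k,v in P.items(): print(k,np.round(v,4))
d=P["rimBackFar"]-P["rimBackNear"];print("yaw back",np.degrees(np.arctan2(d[1],d[0])),np.linalg.norm(d))
s=env.get_state();R=Rn.from_quat(s["tool_rot"]).as_matrix();print(R.round(3),s["time_s"],env.tip_extent)
E
```

```text
c0 [ 0.5982 -0.0965]
c1 [ 0.5236 -0.1372]
c2 [ 0.4419 -0.1004]
rimBackFar [0.6141 0.2042]
rimBackNear [0.3759 0.2165]
rimFrontFar [0.6017 0.0487]
rimFrontNear [0.3721 0.0595]
lipfar [0.6001 0.0527]
lipnear [0.376  0.0636]
yaw back -2.9605141345364885 0.2385248639788776
[[-0.     0.437  0.899]
 [ 0.     0.899 -0.437]
 [-1.     0.    -0.   ]] 1.1 0.025
```

step_arm:
  moves:
    - [[0.75,0,-29,39,0,0,0],[0.75,0,-29,39,0,0,0],[0.75,0,-29,39,0,0,0],[0.75,0,-29,39,0,0,0],[0.75,0,-29,39,0,0,0],[0.75,0,-29,39,0,0,0],[0.75,0,-29,39,0,0,0],[0.75,0,-29,39,0,0,0]]

```text
time_s: 1.9
eef_pos: [0.4758, 0.2611, 0.2547]
tool_rot: [0.155, 0.691, -0.15, 0.69]
wrist_force: [0.7, -0.0, 0.5]
gripper_width: 0.0216
```

step_arm:
  moves:
    - [[0.75,0,-39,22,0.12,0,0],[0.75,0,-35,27,0.12,0,0],[0.75,0,-31,32,0.12,0,0],[0.75,0,-27,36,0.12,0,0],[0.75,0,-22,39,0.12,0,0],[0.75,0,-18,41,0.12,0,0],[0.75,0,-13,43,0.12,0,0],[0.75,0,-8,44,0.12,0,0]]

```text
time_s: 2.7
eef_pos: [0.5145, -0.1103, 0.2548]
tool_rot: [0.47, 0.533, -0.46, 0.533]
wrist_force: [1.2, -0.0, 0.1]
gripper_width: 0.0213
```

```bash
cat >> h.py <<'E'
def go(cap,tgt,back,z,u=None):
    """tool-frame shift (mm) & x-turn to stand `back` behind cap facing tgt"""
    cap=np.array(cap);u=np.array(tgt)-cap;L=np.linalg.norm(u);u=u/L
    p=np.r_[cap-back*u,z]
    x=np.array([0,0,-1.]);zz=np.r_[-u,0];y=np.cross(zz,x)
    Rt=np.c_[x,y,zz];s=env.get_state();R=Rn.from_quat(s["tool_rot"]).as_matrix()
    print("shift mm (now axes)",(R.T@(p-s["eef_pos"])*1000).round(1),"turn",Rn.from_matrix(R.T@Rt).as_rotvec().round(3),"L",round(L*1000),"p",p.round(3),"eef",np.round(s["eef_pos"],4),"t",s["time_s"])
    print("after turn shift",(Rt.T@(p-s["eef_pos"])*1000).round(1))
E
python3 -c "
from h import *
go((.5236,-.1372),(.482,.135),.062,.06);print(env.tip_extent)"
```

```text
shift mm (now axes) [194.1   4.5  91.6] turn [-0.017 -0.009 -0.01 ] L 275 p [ 0.533 -0.198  0.06 ] eef [ 0.5145 -0.1103  0.2548] t 2.7
after turn shift [194.8   5.   90. ]
0.025
```

Move back, then down to TCP z=0.06.

step_arm:
  moves:
    - [[0.75,0,2,46,-0.017,-0.009,-0.01],[0.75,0,2,45,0,0,0],[0.75,45,0,0,0,0,0],[0.75,45,0,0,0,0,0],[0.75,45,0,0,0,0,0],[0.75,40,0,0,0,0,0],[0.75,10,0,0,0,0,0],[0.75,0,0,0,0,0,0]]

```text
time_s: 3.5
eef_pos: [0.5358, -0.2162, 0.0687]
tool_rot: [0.465, 0.528, -0.464, 0.538]
wrist_force: [-0.5, -1.3, 0.6]
gripper_width: 0.0216
```

```bash
python3 -c "
from h import *
go((.5236,-.1372),(.482,.135),.062,.032)
for c in('top','side'):
    f=env.grab_frame(c);save(f,c+'1');p=proj(f,env.get_state()['eef_pos']-np.array([0,0,.025]));print(p)
    x,y=int(p[0]),int(p[1]);cv2.imwrite('pics/%s1z.png'%c,cv2.resize(np.array(f['pixels'])[y-80:y+40,x-80:x+80,::-1],None,fx=4,fy=4))
"
```

```text
shift mm (now axes) [ 36.6  -0.8 -18.3] turn [-0.015  0.01  -0.011] L 275 p [ 0.533 -0.198  0.032] eef [ 0.5358 -0.2162  0.0687] t 3.5
after turn shift [ 36.7  -0.1 -18. ]
[402.52978628 229.2485337 ]
[289.65467172 269.82825642]
```

View pics/side1z.png

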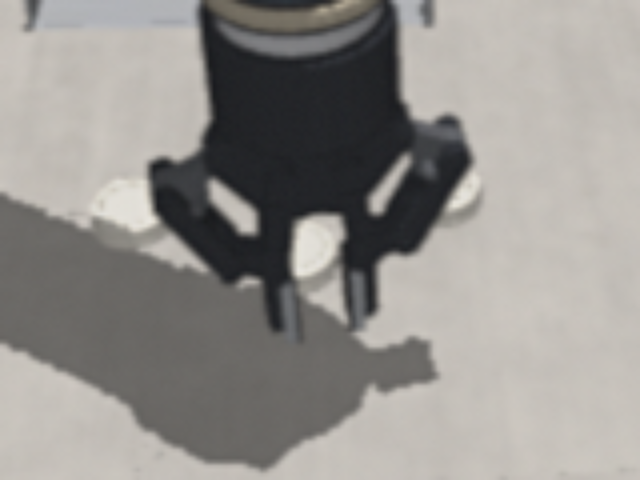

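View pics/top1z.png

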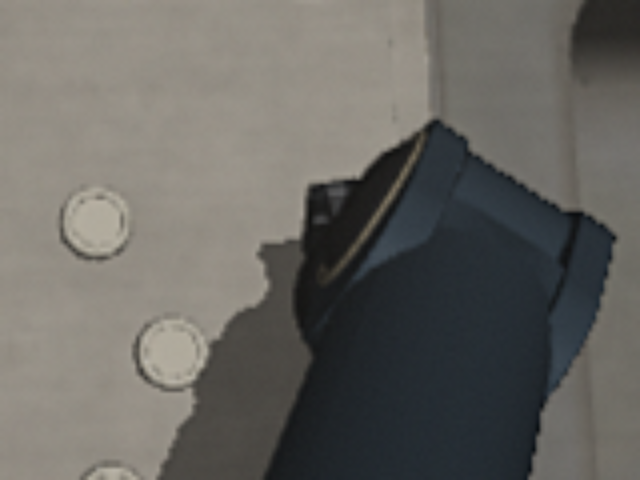

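step_arm:
  moves:
    - [[0.75,12,0,0,-0.015,0.01,-0.011],[0.75,12,0,0,0,0,0],[0.75,6,0,0,0,0,0],[0.75,3,0,0,0,0,0],[0.75,0,0,0,0,0,0]]

```text
time_s: 4.1
eef_pos: [0.5415, -0.2175, 0.0407]
tool_rot: [0.462, 0.533, -0.457, 0.541]
wrist_force: [-0.5, -0.6, 0.7]
gripper_width: 0.0212
```

```bash
python3 -c "
from h import *
go((.5236,-.1372),(.482,.135),.062,.034)
for c in('side',):
    f=env.grab_frame(c);p=proj(f,env.get_state()['eef_pos']-np.array([0,0,.025]));print(p)
    x,y=int(p[0]),int(p[1]);cv2.imwrite('pics/%s2z.png'%c,cv2.resize(np.array(f['pixels'])[y-60:y+40,x-80:x+80,::-1],None,fx=4,fy=4))
"
```

```text
shift mm (now axes) [  6.5  -5.6 -20.2] turn [ 0.003  0.005 -0.013] L 275 p [ 0.533 -0.198  0.034] eef [ 0.5415 -0.2175  0.0407] t 4.1
after turn shift [  6.7  -5.5 -20.1]
[292.93157441 281.34868971]
```

View pics/side2z.png

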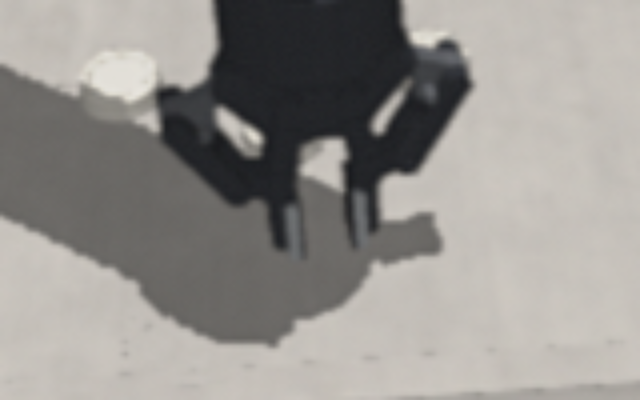

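step_arm:
  moves:
    - [[0.75,7,-5,0,0.003,0.005,-0.013],[0.75,0,-1,-10,0,0,0],[0.75,0,0,-12,0,0,0],[0.75,0,0,-8,0,0,0],[0.75,0,0,0,0,0,0]]

```text
time_s: 4.65
eef_pos: [0.5302, -0.1858, 0.0336]
tool_rot: [0.461, 0.537, -0.46, 0.536]
wrist_force: [0.5, -0.2, -1.1]
gripper_width: 0.0211
```

```bash
python3 -c "
from h import *
go((.5236,-.1372),(.482,.135),.029,.034)"
```

```text
shift mm (now axes) [ -0.4   0.8 -20. ] turn [ 0.    -0.001  0.   ] L 275 p [ 0.528 -0.166  0.034] eef [ 0.5302 -0.1858  0.0336] t 4.65
after turn shift [ -0.4   0.8 -20. ]
```

step_arm:
  moves:
    - [[0.75,0,1,-8,0,0,0],[0.75,0,0,-8,0,0,0],[0.75,0,0,-8,0,0,0],[0.75,0,0,-8,0,0,0],[0.75,0,0,-8,0,0,0],[0.75,0,0,-8,0,0,0],[0.75,0,0,0,0,0,0]]

```text
time_s: 5.35
eef_pos: [0.5239, -0.133, 0.0342]
tool_rot: [0.461, 0.537, -0.46, 0.537]
wrist_force: [-0.2, 0.3, 0.3]
gripper_width: 0.0215
```

```bash
cat > look.py <<'E'
from h import *
import sys
n=sys.argv[1]
print(np.round(env.get_state()['eef_pos'],4))
f=env.grab_frame('side');a=np.array(f['pixels'])[140:270,190:350,::-1]
f2=env.grab_frame('top');b=np.array(f2['pixels'])[180:310,190:390,::-1]
cv2.imwrite(f'pics/{n}.png',np.vstack([cv2.resize(a,(369,300)),cv2.resize(b,(462,300))[:, :369]]) if 0 else np.hstack([cv2.resize(a,(369,300)),cv2.resize(b,(431,300))]))
for c,ff in(('side',f),('top',f2)):
    for d in env.place_of(c,'cap_0_center'): print(c,round(d['conf'],2),np.round(d['uv'],1),ray(ff,d['uv'],.007)[:2].round(3))
E
python3 look.py a1
```

```text
[ 0.5239 -0.133   0.0342]
side 0.76 [318.5 236. ] [ 0.597 -0.094]
side 0.19 [268.8 179.8] [0.491 0.114]
top 0.61 [347.3 200.3] [ 0.607 -0.101]
```

View pics/a1.png

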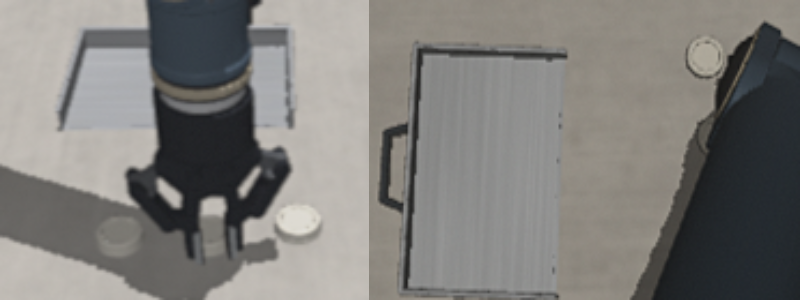

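The cap sits centred ahead of the two fingers in the side view (pixel ~(213,235) of the composite).

step_arm:
  moves:
    - [[0.75,0,0,-10,0,0,0],[0.75,0,0,-15,0,0,0],[0.75,0,0,-15,0,0,0],[0.75,0,0,-15,0,0,0],[0.75,0,0,-15,0,0,0],[0.75,0,0,-15,0,0,0],[0.75,0,0,-10,0,0,0],[0.75,0,0,-5,0,0,0]]

```text
time_s: 6.35
eef_pos: [0.5073, -0.027, 0.0343]
tool_rot: [0.461, 0.536, -0.46, 0.537]
wrist_force: [-0.3, 0.6, 0.0]
gripper_width: 0.0214
```

```bash
python3 look.py a2; python3 -c "
from h import *
go((.5236,-.1372),(.482,.135),-.246,.034)"
```

```text
[ 0.5073 -0.027   0.0343]
side 0.61 [314.9 238.9] [ 0.589 -0.102]
top 0.64 [350.1 203.5] [ 0.6   -0.107]
shift mm (now axes) [   0.2   -0.8 -136.8] turn [-0.002  0.001 -0.002] L 275 p [0.486 0.106 0.034] eef [ 0.5077 -0.0292  0.0343] t 6.55
after turn shift [   0.3   -0.6 -136.8]
```

View pics/a2.png

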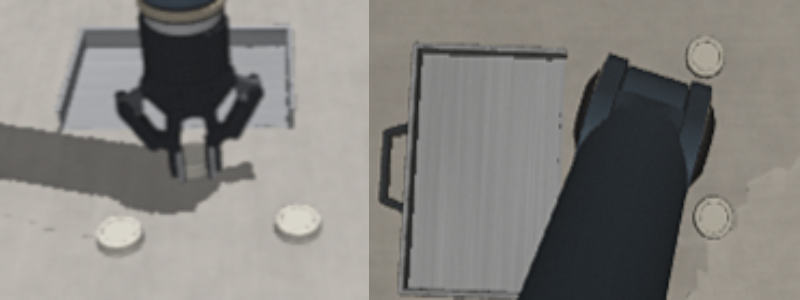

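step_arm:
  moves:
    - [[0.75,0,-0.5,-12,0,0,0],[0.75,0,0,-15,0,0,0],[0.75,0,0,-15,0,0,0],[0.75,0,0,-15,0,0,0],[0.75,0,0,-15,0,0,0],[0.75,0,0,-15,0,0,0],[0.75,0,0,-15,0,0,0],[0.75,0,0,-10,0,0,0]]

```text
time_s: 7.35
eef_pos: [0.4892, 0.0876, 0.0341]
tool_rot: [0.463, 0.534, -0.463, 0.535]
wrist_force: [-0.7, -1.1, 1.3]
gripper_width: 0.0214
```

step_arm:
  moves:
    - [[0.75,0,0,-10,0,0,0],[0.75,0,0,-8,0,0,0],[0.75,0,0,-4,0,0,0],[0.75,0,0,0,0,0,0]]

```text
time_s: 7.75
eef_pos: [0.4853, 0.113, 0.0341]
tool_rot: [0.462, 0.535, -0.462, 0.536]
wrist_force: [0.4, -0.7, 0.0]
gripper_width: 0.0216
```

```bash
python3 look.py a3
```

```text
[0.4853 0.113  0.0341]
side 0.76 [318.1 234.1] [ 0.597 -0.088]
side 0.38 [271.8 180.6] [0.499 0.111]
top 0.67 [348.5 201.3] [ 0.605 -0.103]
```

View pics/a3.png

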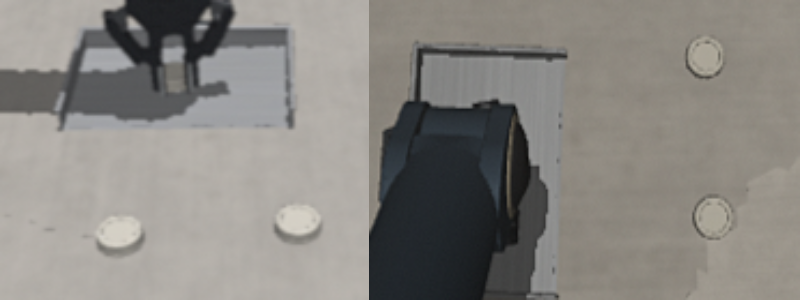

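Cap 1 is in the pan, between the fingers. Next: back off, lift and go behind cap 0.

step_arm:
  moves:
    - [[0.75,0,0,20,0,0,0],[0.75,-30,0,10,0,0,0],[0.75,-30,0,20,0,0,0],[0.75,0,0,45,0,0,0],[0.75,0,0,45,0,0,0],[0.75,0,0,45,0,0,0],[0.75,0,0,45,0,0,0],[0.75,0,0,20,0,0,0]]

```text
time_s: 8.75
eef_pos: [0.5233, -0.1439, 0.0969]
tool_rot: [0.462, 0.535, -0.461, 0.537]
wrist_force: [-0.4, 0.2, -0.4]
gripper_width: 0.0214
```

```bash
python3 -c "
from h import *
go((.5982,-.0965),(.538,.13),.065,.034)"; python3 look.py b0
```

```text
shift mm (now axes) [63.3 88.1 28.7] turn [-0.111  0.002 -0.003] L 234 p [ 0.615 -0.159  0.034] eef [ 0.5233 -0.1439  0.0969] t 8.75
after turn shift [62.9 84.6 38.4]
[ 0.5233 -0.1439  0.0969]
side 0.64 [319.8 234.8] [ 0.6  -0.09]
top 0.77 [349.5 204.2] [ 0.598 -0.105]
```

View pics/b0.png

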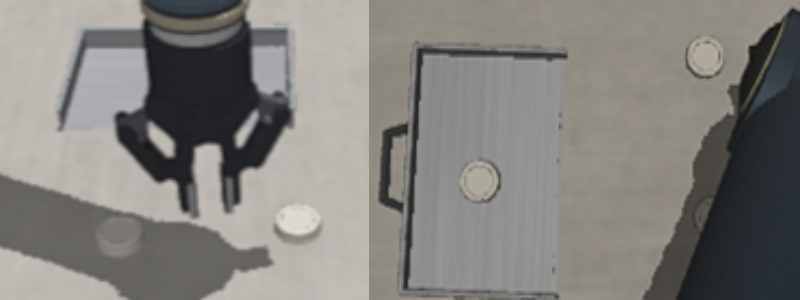

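Cap 1 lies flat in the middle of the pan, at composite pixel (480,180). On to cap 0.

step_arm:
  moves:
    - [[0.75,0,20,20,-0.111,0.002,-0.003],[0.75,0,35,15,0,0,0],[0.75,0,30,3,0,0,0],[0.75,25,0,0,0,0,0],[0.75,22,0,0,0,0,0],[0.75,10,0,0,0,0,0],[0.75,4,0,0,0,0,0],[0.75,0,0,0,0,0,0]]

```text
time_s: 9.75
eef_pos: [0.6154, -0.1381, 0.0311]
tool_rot: [0.425, 0.572, -0.421, 0.562]
wrist_force: [-0.6, -0.8, 0.0]
gripper_width: 0.0216
```

```bash
python3 -c "
from h import *
go((.5982,-.0965),(.538,.13),.045,.034)"
```

```text
shift mm (now axes) [-2.9 -5.9  0.2] turn [ 0.029 -0.015  0.003] L 234 p [ 0.61  -0.14   0.034] eef [ 0.6154 -0.1381  0.0311] t 9.75
after turn shift [-2.9 -5.9  0.4]
```

step_arm:
  moves:
    - [[0.75,-3,-6,4,0.029,-0.015,0.003],[0.75,0,0,0,0,0,0]]

```text
time_s: 9.95
eef_pos: [0.6107, -0.1438, 0.0356]
tool_rot: [0.432, 0.559, -0.432, 0.561]
wrist_force: [-0.1, 0.3, 0.3]
gripper_width: 0.0212
```

```bash
python3 -c "
from h import *
go((.5982,-.0965),(.538,.13),.029,.034)"
```

```text
shift mm (now axes) [  1.5   0.  -19.9] turn [-0.002  0.002 -0.001] L 234 p [ 0.606 -0.125  0.034] eef [ 0.6107 -0.1438  0.0356] t 9.95
after turn shift [  1.6   0.1 -19.9]
```

step_arm:
  moves:
    - [[0.75,1,0,-8,0,0,0],[0.75,0,0,-8,0,0,0],[0.75,0,0,-8,0,0,0],[0.75,0,0,-10,0,0,0],[0.75,0,0,-12,0,0,0],[0.75,0,0,-15,0,0,0],[0.75,0,0,-10,0,0,0],[0.75,0,0,-5,0,0,0]]

```text
time_s: 10.75
eef_pos: [0.5906, -0.0635, 0.0367]
tool_rot: [0.432, 0.558, -0.431, 0.562]
wrist_force: [0.2, 0.3, 0.1]
gripper_width: 0.0214
```

```bash
python3 -c "
from h import *
go((.5982,-.0965),(.538,.13),-.205,.034)"; python3 look.py b1
```

```text
shift mm (now axes) [   2.3   -1.5 -171.2] turn [-0.002  0.003 -0.005] L 234 p [0.546 0.102 0.034] eef [ 0.5906 -0.0635  0.0367] t 10.75
after turn shift [   2.7   -1.2 -171.2]
[ 0.5906 -0.0635  0.0367]
side 0.61 [309.6 219.6] [ 0.582 -0.041]
```

View pics/b1.png

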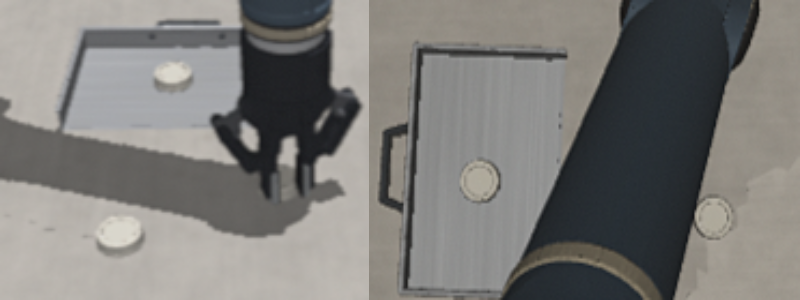

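step_arm:
  moves:
    - [[0.75,2.5,-1,-10,0,0,-0.005],[0.75,0.5,0,-15,0,0,0],[0.75,0.5,0,-15,0,0,0],[0.75,0,0,-15,0,0,0],[0.75,0,0,-15,0,0,0],[0.75,0,0,-15,0,0,0],[0.75,0,0,-10,0,0,0],[0.75,0,0,-5,0,0,0]]

```text
time_s: 11.75
eef_pos: [0.5637, 0.0367, 0.0332]
tool_rot: [0.432, 0.557, -0.433, 0.562]
wrist_force: [0.4, -2.0, 2.2]
gripper_width: 0.0219
```

```bash
python3 -c "
from h import *
go((.5982,-.0965),(.538,.13),-.205,.034)"; python3 look.py b2
```

```text
shift mm (now axes) [ -1.2  -1.3 -67.4] turn [-0.006  0.007 -0.002] L 234 p [0.546 0.102 0.034] eef [0.5637 0.0367 0.0332] t 11.75
after turn shift [ -0.8  -0.9 -67.4]
[0.5637 0.0367 0.0332]
side 0.59 [292.5 190.6] [0.548 0.066]
```

View pics/b2.png

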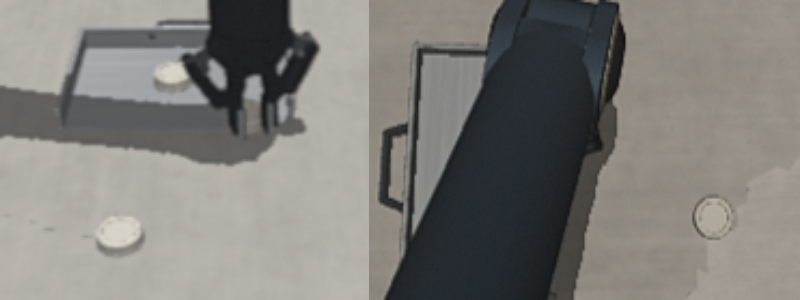

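step_arm:
  moves:
    - [[0.75,-1,-1,-10,0,0,0],[0.75,0,0,-10,0,0,0],[0.75,0,0,-10,0,0,0],[0.75,0,0,-10,0,0,0],[0.75,0,0,-10,0,0,0],[0.75,0,0,-8,0,0,0],[0.75,0,0,-4,0,0,0],[0.75,0,0,0,0,0,0]]

```text
time_s: 12.75
eef_pos: [0.546, 0.0994, 0.0334]
tool_rot: [0.433, 0.556, -0.435, 0.561]
wrist_force: [0.3, -0.7, -0.1]
gripper_width: 0.0213
```

```bash
python3 look.py b3
```

```text
[0.546  0.0994 0.0334]
side 0.48 [284.3 175.7] [0.529 0.13 ]
```

View pics/b3.png

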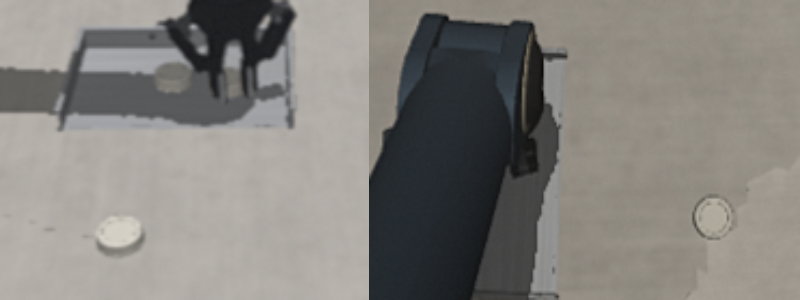

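Cap 0 is in the pan. Retreat towards cap 2.

step_arm:
  moves:
    - [[0.75,0,0,20,0,0,0],[0.75,-30,0,10,0,0,0],[0.75,-30,0,20,0.05,0,0],[0.75,0,-20,45,0.1,0,0],[0.75,0,-25,42,0.05,0,0],[0.75,0,-25,42,0,0,0],[0.75,0,-25,42,0,0,0],[0.75,0,-10,20,0,0,0]]

```text
time_s: 13.75
eef_pos: [0.4717, -0.1558, 0.0969]
tool_rot: [0.489, 0.507, -0.489, 0.514]
wrist_force: [0.0, -0.0, 0.0]
gripper_width: 0.0213
```

```bash
python3 -c "
from h import *
go((.4419,-.1004),(.426,.115),.065,.034)"; python3 look.py c0
```

```text
shift mm (now axes) [ 62.8 -25.8   7.9] turn [-0.029  0.008 -0.006] L 216 p [ 0.447 -0.165  0.034] eef [ 0.4717 -0.1558  0.0969] t 13.75
after turn shift [ 62.9 -25.7   7.6]
[ 0.4717 -0.1558  0.0969]
side 0.64 [283.3 175.9] [0.527 0.129]
top 0.51 [248.5 230.1] [0.544 0.124]
```

View pics/c0.png

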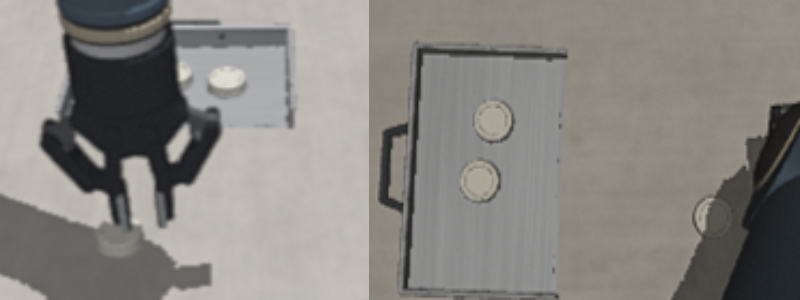

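Caps 0 and 1 lie in the pan at composite pixels (493,121) and (480,180). The space below them is free for cap 2.

step_arm:
  moves:
    - [[0.75,0,-15,10,-0.029,0.008,-0.006],[0.75,0,-10,5,0,0,0],[0.75,25,0,0,0,0,0],[0.75,22,0,0,0,0,0],[0.75,10,0,0,0,0,0],[0.75,2,0,0,0,0,0],[0.75,0,0,0,0,0,0]]

```text
time_s: 14.65
eef_pos: [0.4556, -0.1609, 0.036]
tool_rot: [0.479, 0.522, -0.474, 0.523]
wrist_force: [0.1, -0.2, 0.6]
gripper_width: 0.0215
```

```bash
python3 -c "
from h import *
go((.4419,-.1004),(.426,.115),.055,.034)"
```

```text
shift mm (now axes) [ 2.  -9.1 -6.5] turn [ 0.018 -0.004 -0.006] L 216 p [ 0.446 -0.155  0.034] eef [ 0.4556 -0.1609  0.036 ] t 14.65
after turn shift [ 2.  -9.2 -6.4]
```

step_arm:
  moves:
    - [[0.75,2,-9,0,0.018,-0.004,-0.006],[0.75,0,0,0,0,0,0]]

```text
time_s: 14.85
eef_pos: [0.4468, -0.1615, 0.0348]
tool_rot: [0.482, 0.517, -0.481, 0.518]
wrist_force: [-0.2, 1.1, 0.2]
gripper_width: 0.0212
```

```bash
python3 -c "
from h import *
go((.4419,-.1004),(.426,.115),.029,.034)"
```

```text
shift mm (now axes) [  0.8  -0.5 -32.3] turn [-0.001  0.    -0.001] L 216 p [ 0.444 -0.129  0.034] eef [ 0.4468 -0.1615  0.0348] t 14.85
after turn shift [  0.8  -0.4 -32.3]
```

step_arm:
  moves:
    - [[0.75,1,0,-10,0,0,0],[0.75,0,0,-9,0,0,0],[0.75,0,0,-8,0,0,0],[0.75,0,0,-8,0,0,0],[0.75,0,0,-10,0,0,0],[0.75,0,0,-12,0,0,0],[0.75,0,0,-10,0,0,0],[0.75,0,0,-5,0,0,0]]

```text
time_s: 15.65
eef_pos: [0.4421, -0.0828, 0.0351]
tool_rot: [0.482, 0.517, -0.48, 0.519]
wrist_force: [-0.2, -0.1, 0.4]
gripper_width: 0.0215
```

```bash
python3 -c "
from h import *
go((.4419,-.1004),(.426,.115),-.187,.034)"; python3 look.py c1
```

```text
shift mm (now axes) [   1.    -1.5 -169.5] turn [-0.     0.    -0.005] L 216 p [0.428 0.086 0.034] eef [ 0.4421 -0.0828  0.0351] t 15.65
after turn shift [   1.1   -1.5 -169.5]
[ 0.4421 -0.0828  0.0351]
side 0.56 [286.  177.4] [0.533 0.122]
top 0.68 [251.5 232.2] [0.539 0.117]
```

View pics/c1.png

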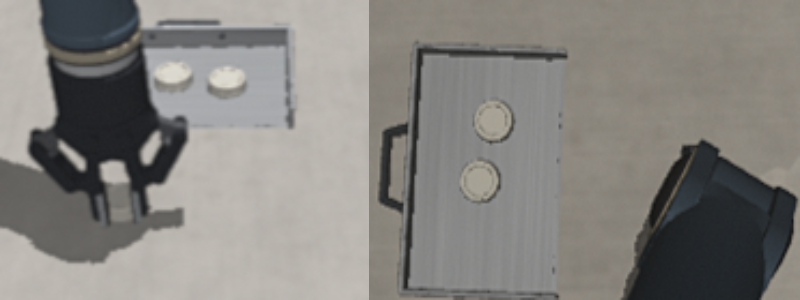

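Cap 2 is cradled between the fingers at composite pixel (118,195).

step_arm:
  moves:
    - [[0.75,1,-1,-10,0,0,0],[0.75,0,0,-15,0,0,0],[0.75,0,0,-15,0,0,0],[0.75,0,0,-15,0,0,0],[0.75,0,0,-15,0,0,0],[0.75,0,0,-15,0,0,0],[0.75,0,0,-10,0,0,0],[0.75,0,0,-5,0,0,0]]

```text
time_s: 16.65
eef_pos: [0.4348, 0.0163, 0.034]
tool_rot: [0.485, 0.512, -0.483, 0.518]
wrist_force: [-0.6, -1.3, 0.4]
gripper_width: 0.0214
```

```bash
python3 -c "
from h import *
go((.4419,-.1004),(.426,.115),-.187,.034)"; python3 look.py c2
```

```text
shift mm (now axes) [ -0.3  -2.4 -70.1] turn [-0.012  0.004 -0.008] L 216 p [0.428 0.086 0.034] eef [0.4348 0.0163 0.034 ] t 16.65
after turn shift [  0.   -1.5 -70.1]
[0.4348 0.0163 0.034 ]
side 0.53 [285.2 176.9] [0.531 0.124]
top 0.59 [246.5 230.9] [0.542 0.128]
```

View pics/c2.png

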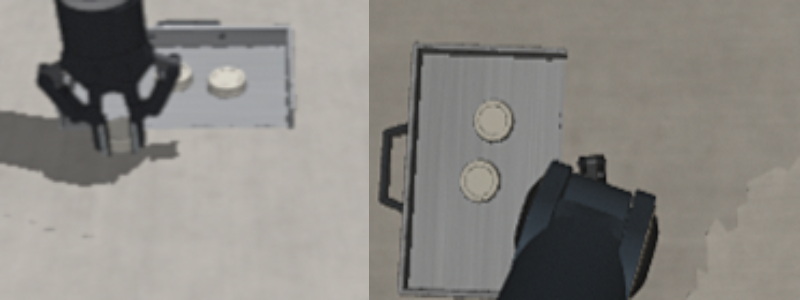

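step_arm:
  moves:
    - [[0.75,0,-1,-10,0,0,0],[0.75,0,0,-12,0,0,0],[0.75,0,0,-12,0,0,0],[0.75,0,0,-5,0,0,0]]

```text
time_s: 17.25
eef_pos: [0.4315, 0.055, 0.0339]
tool_rot: [0.487, 0.51, -0.485, 0.517]
wrist_force: [0.5, -0.1, 0.2]
gripper_width: 0.0214
```

step_arm:
  moves:
    - [[0.75,0,0,-10,0,0,0],[0.75,0,0,-10,0,0,0],[0.75,0,0,-5,0,0,0],[0.75,0,0,0,0,0,0]]

```text
time_s: 17.65
eef_pos: [0.4298, 0.084, 0.0337]
tool_rot: [0.486, 0.511, -0.484, 0.518]
wrist_force: [0.4, -0.0, 0.0]
gripper_width: 0.0217
```

```bash
python3 look.py c3
```

```text
[0.4298 0.084  0.0337]
side 0.53 [285.7 174.9] [0.533 0.133]
side 0.49 [372.9 162.8] [0.76  0.173]
top 0.65 [248.3 232.4] [0.539 0.124]
```

View pics/c3.png

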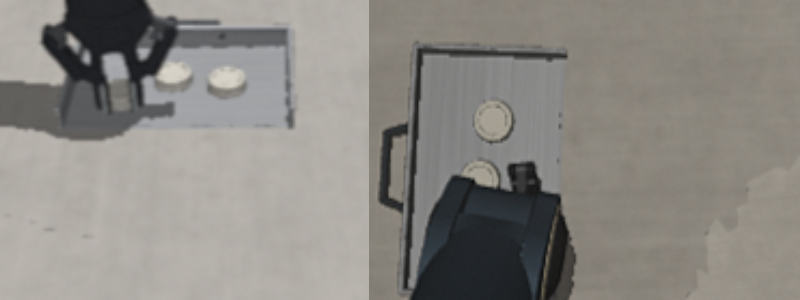

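Cap 2 is inside the pan. Retreat, lift and check.

step_arm:
  moves:
    - [[0.75,0,0,15,0,0,0],[0.75,-20,0,20,0,0,0],[0.75,-30,0,30,0,0,0],[0.75,-30,0,45,0,0,0],[0.75,-20,0,45,0,0,0],[0.75,0,0,45,0,0,0],[0.75,0,0,20,0,0,0],[0.75,0,0,0,0,0,0]]

```text
time_s: 18.65
eef_pos: [0.4417, -0.1448, 0.1376]
tool_rot: [0.487, 0.508, -0.486, 0.518]
wrist_force: [-0.3, 0.1, -0.2]
gripper_width: 0.0214
```

```bash
python3 look.py d1; python3 -c "
from h import *
print(env.get_state()['wrist_force'])
for c in('top','side'):
    f=env.grab_frame(c);save(f,c+'end')
    for n,z in(('shaker_center',.045),('jar_center',.037),('brush_center',.011)):
        for d in env.place_of(c,n)[:1]: print(c,n,np.round(d['uv'],1),np.round(ray(f,d['uv'],z),3))
"
```

```text
[ 0.4417 -0.1448  0.1376]
side 0.77 [283.8 175.9] [0.528 0.129]
side 0.21 [270.1 179. ] [0.494 0.118]
side 0.17 [396.6 203.2] [0.784 0.002]
top 0.51 [248.4 229.6] [0.545 0.124]
[-0.06805538  0.06592305 -0.2757603 ]
top shaker_center [321.4 130. ] [ 0.762 -0.044  0.045]
top jar_center [248.8 133.7] [0.759 0.12  0.037]
top brush_center [410.3 136.8] [ 0.753 -0.251  0.011]
side shaker_center [394.2 205. ] [ 0.762 -0.05   0.045]
side jar_center [373.8 166.2] [0.749 0.112 0.037]
side brush_center [412.6 286.9] [ 0.756 -0.243  0.011]
```

View pics/d1.png

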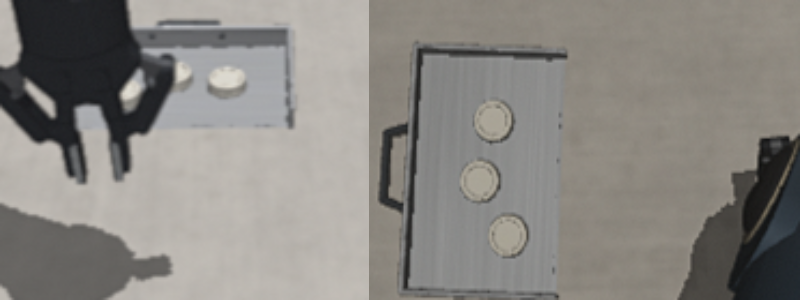

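View pics/topend.png

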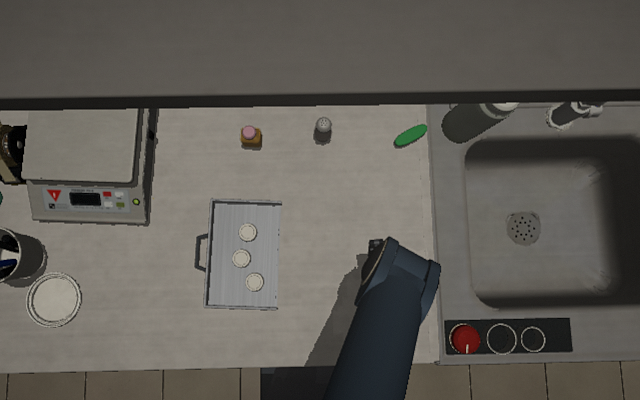

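All three caps lie flat in the pan, at top pixels (247,233), (241,258) and (254,282). The lip edge is at column ~280, and the arm is clear.

```bash
python3 -c "
from h import *
print(env.hand_in())"
```

```text
the job is handed in; nothing more can be done
None
```

I slid all three caps into the scrap pan one at a time, cradled between the part-closed fingers, then lifted the arm clear and handed the job in at about 19 s; no verdict is reported.

- **Caps:** The last top picture shows all three lying flat and apart in the pan. The one nearest the mouth is about 50 mm behind the visible lip edge, at roughly pan x = -17 mm.
- **Bystanders:** In the last pictures the shaker, jar and brush come out at most about 10 mm from their first readings. That is about how much the detector's readings vary, and the arm never went near them.
- **Forces:** The wrist force read about 0.3 N with the arm clear. The highest reading at the end of any move was about 3 N.
- **Checks that disagreed:** The networks never found all three caps at once and sometimes took other things for caps, so I measured the caps' positions from the enlarged top picture. In the last side view the gripper partly hid one or two caps, so only the top view shows all three in full.

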